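Pop the cap off the square bottle with the cap puller

TASK

Uncap the square stoneware bottle: pick up the steel cap puller by its wooden handle, slide its fork under the rim of that bottle's wooden cap from the side, and pull straight up until the cap pops off the neck. Then stand the puller upright on the dark wooden board again, with the cap still lying on its fork, and let go; take the cap off only with the puller, never with the fingers.

Things in the scene. Friction and masses are not known exactly. Their poses are not given: they have to be found in the camera images.
- puller_handle (a point): Centre of the puller's handle, an upright pale wooden block 26 x 26 mm, 54 mm tall (27 mm above and below), gripped from above on either pair of faces. The loose puller (0.2 to 0.35 kg) starts upright on the board. Frame: z up, x the way its fork opens. Under the handle a steel bridge 6 mm thick, 28 mm in x, 100 mm in y; at its ends two 5 mm legs, 90 mm clear between them, go down to the fork.
- puller_fork (a point): Centre of the fork's upper face, 89 mm straight below the handle's centre, same axes. Flat steel fork 6 mm thick, x -42 to 42, y -50 to 50 mm; its slot, 42 mm wide, is open at x = 42 and ends at a cross bar at x = -28 mm. 56 mm are free above it, up to the bridge. A cap lying with its middle within 17 mm in x and 10 mm in y of this point rides safely. The puller stands on the fork's underside.
- square_bottle_cap_mid (a point): Middle (half-way up) of the square bottle's cap: a round pale wooden disc 68 mm across, 24 mm thick, 45 g, pushed on the neck and held by springs: some 8 to 16 N straight up frees it within 15 mm. Its underside is 12 mm below this point; under that 30 mm of bare neck, 22 mm across, stand above the bottle's flat shoulder, 42 mm below this point. z up.
- square_bottle: White square stoneware bottle, fixed to the table: body 84 x 84 mm, 90 mm tall, neck up to 120, cap from 120 to 144 mm. Two bottles with round bodies (one straight, one conical) and the same necks and caps stand beside it in a row, at least 135 mm apart, in any order. Origin: centre of its underside; z up along the neck, x and y square to its sides.
- board: Dark wooden board fixed flat on the table, 200 x 200 mm, 15 mm thick; the puller starts on it. Origin: centre of its underside, x and y along its sides, z up.
Not all that is in view belongs to the job. What is shaped like the part that bears puller_handle but pink or yellow is not meant. What is shaped like the part that bears square_bottle_cap_mid but red is not meant.

How it is judged:
On the way:
1. the cap is off the square bottle's neck, raised well above it and carried by the puller (z of square_bottle_cap_mid in the frame of square_bottle above 0.157 m and contact force between square_bottle_cap and puller above 0.1 N), for 0.2 s.
At the end, for the whole second after the job is handed in: The puller stands upright (within 8 degrees) and still on the board, its middle over the board and at least 10 mm inside the edges, with the square bottle's cap lying flat (within 11 degrees) and still on its fork, the cap's middle within 35 mm of below the handle (angle between puller_handle's own z axis and vertical below 0.15 rad and contact force between puller and board above 0.5 N and x of puller_handle in the frame of board between -0.09 and 0.09 m and y of puller_handle in the frame of board between -0.09 and 0.09 m and horizontal distance between square_bottle_cap_mid and puller_handle below 0.035 m and angle between square_bottle_cap_mid's own z axis and vertical below 0.2 rad and z of square_bottle_cap_mid in the frame of puller_handle between -0.085 and -0.06 m and linear speed of each of puller, square_bottle_cap below 0.02 m/s); the robot touches nothing.
It fails at once if the fingers touch the square bottle's cap (contact force between the fingers and square_bottle_cap above 1 N).
It also fails if it takes over 58 s, if anything falls off the work surface, if the arm or the gripper's body presses on something with over 40 N, if the wrist force passes 120 N, or if a joint passes its speed limit or range.

ROBOT

A 6-joint arm with a two-finger parallel gripper is mounted at the origin on the work surface. World frame = base frame: x ahead of the robot, y to its left, z up, the work surface at z = 0. Lengths are in m, angles in rad, forces in N, time in s.
With the tool pointing down it reaches from about 0.275 to 1 m from the base axis. Payload 8.4 kg.
Tool frame: the origin (TCP) lies on the centre line of the jaws, within the pads' length; the fingertips stand 17 mm ahead of it and the grasp point (between the pads) lies 2 mm behind it (bot.tcp_to_tips is the z of the fingertips in the tool frame, in m); z points along the fingers, y is the line along which they close (so a half turn about z gives the same grasp; the last joint's range is limited). The gripper opens to 85 mm and grips with 20 to 120 N. Pads are 22 mm wide; open, the fingers measure 114 mm over their backs; the gripper's body (76 mm by 85 mm) begins 54 mm behind the grasp point. The pads swing forward as they close: fully open they stand 13 mm farther back than shut.
Start: joints at [1.292, 0.353, 1.633, -0, 1.155, -0.002], TCP at [0.171, 0.601, 0.248] pointing down, gripper open.
Joint ranges: [-2.63, 2.63], [-0.92, 2.1], [0.06, 2.66], [-1.3, 4.44], [0, 2.69], [-3.02, 3.02]. Speed limits (rad/s): [2.22, 2.22, 2.79, 3.14, 3.14, 3.14].

INTERFACE

Orientations are given as a unit quaternion [x, y, z, w].
In Python, from workcell import bot, hand, kinematics, get_obs, vision, hand_in gives the robot as it stands. The module is installed in compiled form; this text tells all that it offers. Calls block until the motion is done:
- bot.reach(position, orientation): joint-space move of the TCP to a pose.
- bot.servo_line(position, ori=None, velocity=0.15): straight line of the TCP; ori=None keeps the orientation; velocity is the mean speed in m/s.
- bot.goto_joints(angles): joint-space move.
- hand.move_gripper(opening, strength=None): finger opening in m; strength is the grip in N (None keeps the last); returns when the fingers have stopped.
- bot.dwell(seconds).
- kinematics.solve_ik(position, orientation): joint angles nearest the present ones, or None.
- get_obs(): the state.
- vision.read_camera(name): name is "scene" or "top" or "wrist"; returns a dict with "frame" (400x640x3 uint8, red, green, blue), "intrinsics" (3x3 intrinsics, pixels), "view" (4x4, takes a point from world to camera coordinates). Camera axes: x right, y down, z forward; pixel columns grow to the right and rows downward; lengths in m; the calibration is good to about 2 mm. A picture is of the moment at which its call begins. There is no depth.
A pose or a line that the arm cannot do raises bot.IKError and nothing moves.
- hand_in(): hands the job in; it is judged then, once.
The state is a dict: "time_s": time; "joint_pos": joint angles; "joint_vel": joint speeds; "joint_efforts": joint torques, N m; "position": TCP position; "orientation": TCP orientation; "wrist_force": force on the tool from outside, world axes, zero at the start; "ft_torque": the same for the moment, N m; "gripper_width": finger opening in m; "grip_force": force on a finger pad.
Only numpy, scipy, OpenCV 4.12 (cv2) and the standard library are available. Lean on these libraries where they do the work, as an engineer would, in place of code of your own. Each camera call takes 0.05 s, during which the arm holds its last target. There are 200 camera calls.

## Working session

There is one attempt and no reset: what is moved stays moved. The work goes in short steps, each a Python script; the robot and the scene stay as the last script left them, time stands still between calls to the robot, and variables do not carry over. Pictures are saved under pics/ and viewed, at most 10 in all, crops included, and the job is handed in when it is done.

```bash
mkdir -p pics; python3 - <<'E'
from workcell import vision,get_obs
import cv2,numpy as np,pickle
for n in ["scene","top"]:
    r=vision.read_camera(n); pickle.dump(r,open(n+'.pkl','wb'))
    cv2.imwrite(f'pics/{n}0.png',r["frame"][:,:,::-1]); print(n,r["intrinsics"].round(1).tolist(),r["view"].round(3).tolist())
print(get_obs()["time_s"])
E
```

```text
scene [[364.5, 0.0, 321.3], [0.0, 364.5, 200.2], [0.0, 0.0, 1.0]] [[-0.383, 0.924, -0.014, 0.186], [0.574, 0.226, -0.787, -0.202], [-0.723, -0.309, -0.617, 1.411], [0.0, 0.0, 0.0, 1.0]]
top [[411.4, 0.0, 315.0], [0.0, 411.4, 200.1], [0.0, 0.0, 1.0]] [[-0.016, -1.0, 0.009, -0.018], [-0.998, 0.015, -0.061, 0.491], [0.061, -0.01, -0.998, 1.256], [0.0, 0.0, 0.0, 1.0]]
0.1
```

View pics/scene0.png

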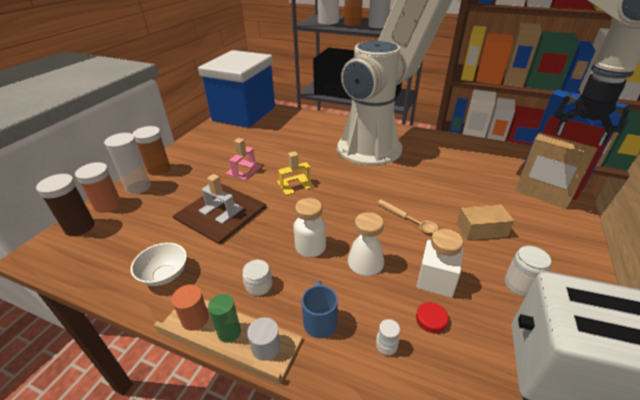

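View pics/top0.png

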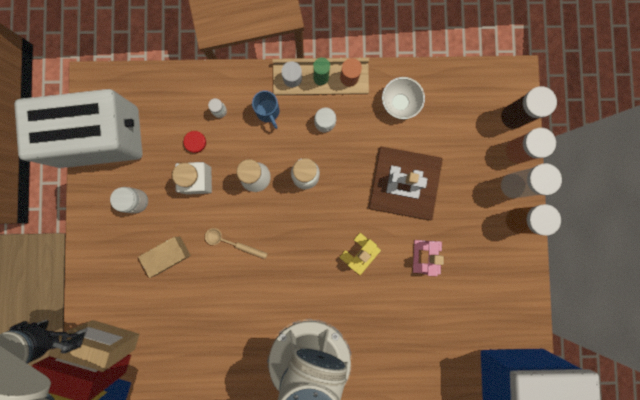

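The bottles stand in a row: straight at scene (310,230), conical at (366,248) and square at (441,262). The square one, with its cap at top (185,176), is meant. There are pullers at scene (220,200) in steel on the dark board, (242,160) in pink and (294,175) in yellow. The steel one, at top (407,182), is meant. I'll confirm both in one enlarged crop.

```bash
python3 - <<'E'
import cv2,pickle,numpy as np
S=pickle.load(open('scene.pkl','rb'))["frame"];T=pickle.load(open('top.pkl','rb'))["frame"]
def c(I,x,y,w=80,h=60,k=5): return cv2.resize(I[y:y+h,x:x+w],None,fx=k,fy=k,interpolation=cv2.INTER_CUBIC)
a=np.vstack([np.hstack([c(S,180,170),c(S,405,230)]),np.hstack([c(T,368,150),c(T,150,150)])])
cv2.imwrite('pics/crop.png',a[:,:,::-1])
E
```

```text
(no output)
```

View pics/crop.png

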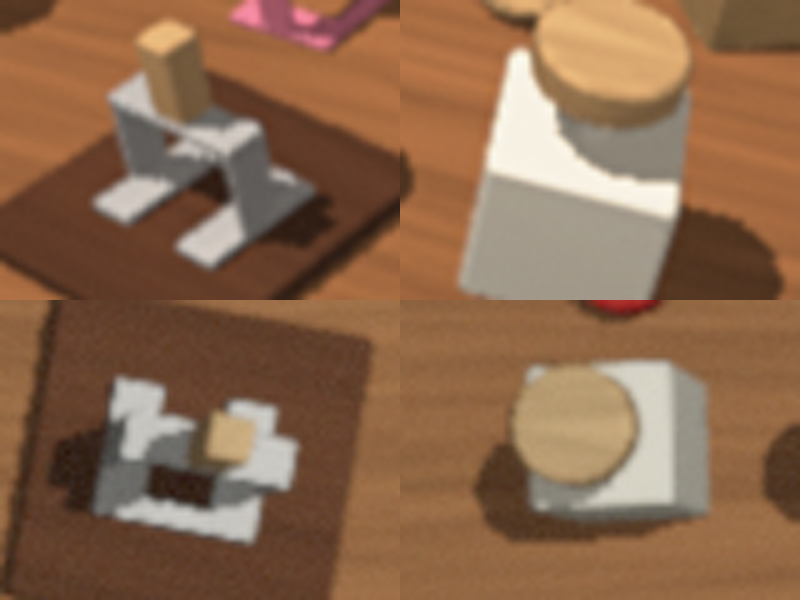

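```bash
cat > h.py <<'E'
import pickle,numpy as np
def ray(r,p):
    V=r["view"];R=V[:3,:3];K=r["intrinsics"]
    o=-R.T@V[:3,3]; d=R.T@np.linalg.solve(K,[p[0],p[1],1]); return o,d/np.linalg.norm(d)
def atz(r,p,z):
    o,d=ray(r,p); return (o+d*(z-o[2])/d[2])
def tri(rs):
    A=0;b=0
    for o,d in rs:
        P=np.eye(3)-np.outer(d,d);A=A+P;b=b+P@o
    return np.linalg.solve(A,b)
E
python3 - <<'E'
from h import *
S=pickle.load(open('scene.pkl','rb'));T=pickle.load(open('top.pkl','rb'))
np.set_printoptions(precision=4,suppress=True)
cT=lambda x,y,x0,xo:((x-xo+.5)/5-.5+x0,(y-300+.5)/5-.5+150)
h=cT(229,438,368,0);hs=((167.5)/5-.5+180,37.5/5-.5+170)
c=cT(574,424,150,400);cs=((213.5)/5-.5+405,47.5/5-.5+230)
print('handle',atz(T,h,.137),atz(S,hs,.137),tri([ray(T,h),ray(S,hs)]))
print('cap',atz(T,c,.144),atz(S,cs,.144),tri([ray(T,c),ray(S,cs)]))
q=[atz(T,cT(*p,368,0),.021) for p in [(97,514),(253,542),(278,407),(118,377)]]
print(q,sum(q)/4)
e=q[3]-q[0]+q[2]-q[1]; e2=q[0]-q[1]+q[3]-q[2]
print('yaw',np.degrees(np.arctan2(e[1],e[0])),np.degrees(np.arctan2(-e2[0],e2[1])))
b=[atz(T,p,.015) for p in [(378,148),(442,155),(434,219),(370,210)]]; print(sum(b)/4,b)
E
```

```text
handle [ 0.5435 -0.302   0.137 ] [ 0.5454 -0.3037  0.137 ] [ 0.5442 -0.3032  0.1362]
cap [0.56  0.337 0.144] [0.566  0.3373 0.144 ] [0.5607 0.338  0.1394]
[array([ 0.5108, -0.2482,  0.021 ]), array([ 0.492, -0.344,  0.021]), array([ 0.5755, -0.3622,  0.021 ]), array([ 0.5957, -0.2635,  0.021 ])] [ 0.5435 -0.3045  0.021 ]
yaw -11.228317439320168 -11.313596035287828
[ 0.5401 -0.3092  0.015 ] [array([ 0.6505, -0.2249,  0.015 ]), array([ 0.6256, -0.4242,  0.015 ]), array([ 0.4267, -0.3925,  0.015 ]), array([ 0.4576, -0.1953,  0.015 ])]
```

```bash
cat >> h.py <<'E'
from scipy.spatial.transform import Rotation as Ro
def ori(deg,flip=0):  # tool down, tool y along puller y (or -y)
    c=Ro.from_euler('z',deg+180*flip,degrees=True)*Ro.from_matrix(np.array([[-1,0,0],[0,1,0],[0,0,-1.]]))
    return c.as_quat()
E
python3 - <<'E'
from h import *
from workcell import bot,hand,kinematics,get_obs,vision
import cv2
np.set_printoptions(precision=3,suppress=True)
best=None
for f in (0,1):
    js=[kinematics.solve_ik(p,ori(y,f)) for p,y in [([.544,-.303,.112],-11.2),([.45,.338,.2],0),([.56,.338,.29],0)]]
    print(f,[None if j is None else np.array(j) for j in js])
    if all(j is not None for j in js):
        m=max(abs(j[5]) for j in js)
        if best is None or m<best[0]: best=(m,f)
f=best[1];print('flip',f)
bot.reach([.544,-.303,.25],ori(-11.2,f))
r=vision.read_camera("wrist");cv2.imwrite('pics/w1.png',r["frame"][:,:,::-1]);pickle.dump(r,open('w1.pkl','wb'))
h=(r["view"]@[.544,-.303,.137,1])[:3];p=r["intrinsics"]@h;print(p[:2]/p[2]);print(get_obs()["time_s"])
E
```

```text
0 [array([-0.511,  0.502,  1.744, -0.   ,  0.896, -1.886]), array([ 0.642,  0.309,  1.815, -0.   ,  1.018, -0.929]), array([ 0.541,  0.364,  1.522, -0.   ,  1.255, -1.03 ])]
1 [array([-0.511,  0.502,  1.744, -0.   ,  0.896,  1.256]), array([ 0.642,  0.309,  1.815, -0.   ,  1.018,  2.212]), array([ 0.541,  0.364,  1.522, -0.   ,  1.255,  2.112])]
flip 0
[316.93  194.935]
3.5583
```

View pics/w1.png

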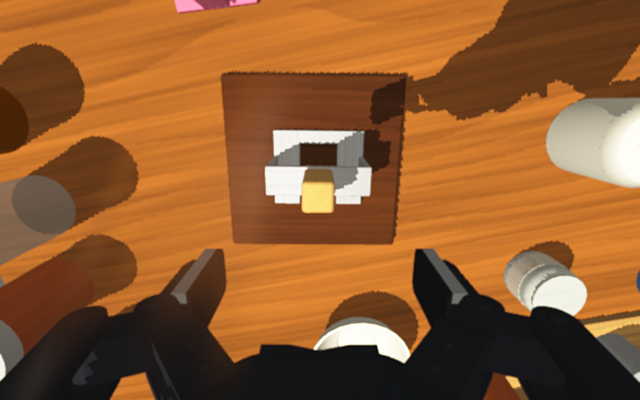

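The wrist view shows the handle's top face at about (318,198), against a predicted (317,195), and square to the jaws. I'll grasp it.

```bash
python3 - <<'E'
from h import *
from workcell import bot,hand,kinematics,get_obs,vision
import cv2
bot.servo_line([.544,-.303,.112],velocity=.12)
hand.move_gripper(.02,80)
o=get_obs();print(o["time_s"],o["gripper_width"],o["grip_force"],o["wrist_force"])
bot.servo_line([.544,-.303,.25],velocity=.12)
bot.servo_line([.44,.336,.27],ori(0),velocity=.2)
o=get_obs();print(o["time_s"],o["gripper_width"],o["wrist_force"],o["position"])
r=vision.read_camera("scene");pickle.dump(r,open('s2.pkl','wb'));t=vision.read_camera("top");pickle.dump(t,open('t2.pkl','wb'))
w=vision.read_camera("wrist");pickle.dump(w,open('w2.pkl','wb'))
a=cv2.resize(r["frame"][150:330,320:560],None,fx=2,fy=2)
b=cv2.resize(w["frame"],(480,300))
cv2.imwrite('pics/c2.png',np.hstack([np.vstack([a,np.zeros((60,480,3),np.uint8)])[:400],cv2.resize(t["frame"][120:270,130:250],(320,400))])[:,:,::-1])
cv2.imwrite('pics/w2.png',w["frame"][:,:,::-1])
E
```

```text
5.4333 0.024988594319021583 78.67326021194458 [ 0.07552726 -0.79389171  3.70540471]
10.125 0.025163161165473978 [-0.27723454 -0.54234378 -2.05188482] [0.44011461 0.33562717 0.26998872]
```

View pics/c2.png

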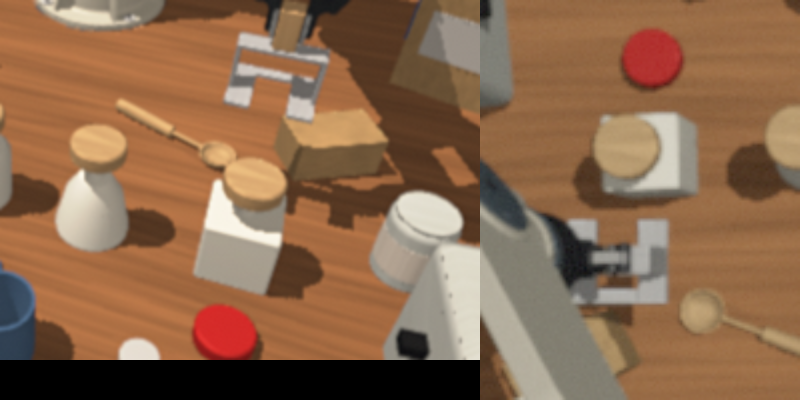

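View pics/w2.png

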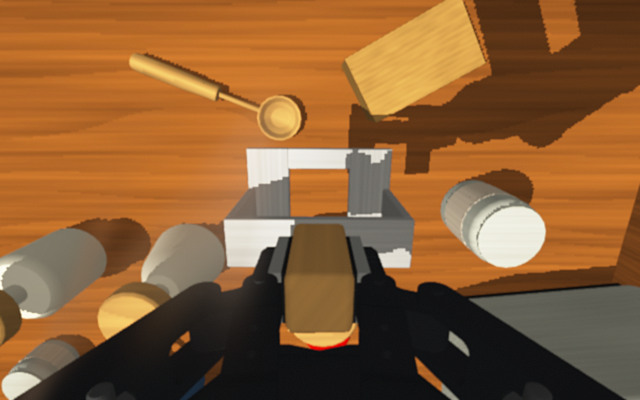

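```bash
python3 - <<'E'
from h import *
T=pickle.load(open('t2.pkl','rb'))
def pr(P):
    p=T["intrinsics"]@(T["view"]@[*P,1])[:3];return p[:2]/p[2]
print(pr([.44,.336,.179]),pr([.482,.386,.179]),pr([.482,.286,.179]),pr([.562,.3375,.144]))
import cv2
g=T["frame"]
# steel pixels rows ~203-231
for y in (204,207,229): print(y,g[y,158:206].mean(1).astype(int).tolist())
# cap segmentation
h=cv2.cvtColor(g,cv2.COLOR_RGB2HSV)
for y in (170,175,180): print(y,g[y,168:216].mean(1).astype(int).tolist(),g[y,168:216,2].tolist())
E
```

```text
[180.58032155 217.36773683] [161.93428258 201.98286014] [199.33819389 201.40967378] [184.21682985 173.68431247]
204 [29, 25, 29, 40, 73, 131, 165, 175, 174, 175, 176, 172, 173, 172, 172, 146, 111, 103, 103, 103, 105, 104, 103, 102, 103, 108, 105, 105, 106, 106, 108, 154, 179, 176, 176, 176, 176, 173, 171, 175, 174, 165, 143, 115, 107, 105, 107, 106]
207 [51, 39, 28, 26, 32, 24, 52, 106, 150, 169, 173, 174, 173, 173, 171, 144, 106, 104, 107, 107, 106, 108, 105, 103, 106, 106, 104, 106, 107, 104, 106, 144, 173, 176, 175, 173, 176, 173, 172, 173, 173, 166, 137, 109, 104, 104, 101, 104]
229 [123, 124, 123, 123, 115, 104, 101, 106, 111, 107, 103, 105, 103, 104, 102, 109, 149, 175, 180, 178, 177, 179, 179, 178, 179, 180, 180, 175, 173, 173, 165, 164, 172, 172, 172, 172, 174, 172, 171, 172, 172, 154, 124, 106, 101, 101, 104, 102]
170 [102, 103, 98, 100, 100, 121, 143, 148, 149, 150, 152, 148, 151, 151, 149, 149, 149, 148, 149, 146, 147, 147, 147, 149, 148, 147, 147, 131, 138, 182, 203, 206, 206, 206, 206, 198, 174, 150, 146, 143, 144, 144, 137, 123, 111, 109, 108, 107] [64, 67, 60, 63, 67, 
[... 451 characters left out ...]
 [68, 69, 71, 58, 78, 104, 116, 117, 116, 119, 120, 119, 121, 123, 121, 121, 121, 122, 121, 124, 123, 123, 123, 123, 122, 121, 123, 124, 109, 111, 170, 194, 196, 198, 196, 192, 170, 139, 136, 134, 134, 131, 127, 101, 71, 66, 63, 67]
180 [77, 59, 62, 58, 65, 90, 126, 146, 152, 154, 151, 151, 150, 149, 149, 151, 149, 148, 149, 147, 148, 147, 149, 148, 149, 148, 135, 115, 140, 184, 202, 207, 206, 208, 207, 204, 179, 146, 141, 143, 142, 141, 139, 127, 109, 102, 105, 104] [48, 35, 41, 36, 43, 61, 91, 109, 115, 116, 114, 114, 114, 112, 111, 114, 112, 111, 112, 109, 111, 110, 112, 110, 112, 111, 100, 89, 123, 172, 192, 198, 196, 198, 198, 194, 169, 138, 132, 135, 133, 132, 130, 108, 74, 62, 66, 67]
```

Fork and cap agree with the predictions to about 1 mm. I'll insert and pull.

```bash
python3 - <<'E'
from h import *
from workcell import bot,hand,kinematics,get_obs,vision
import cv2
np.set_printoptions(precision=3,suppress=True)
def st():
    o=get_obs();print(round(o["time_s"],2),o["position"],o["wrist_force"],o["ft_torque"])
bot.servo_line([.44,.3385,.199],velocity=.12)
bot.servo_line([.562,.3385,.199],velocity=.06);st()
z0=.199
for z in (.206,.211,.216,.222,.228,.236): bot.servo_line([.562,.3385,z],velocity=.03);st()
bot.servo_line([.562,.3385,.29],velocity=.06);st();bot.dwell(.3)
s=vision.read_camera("scene");t=vision.read_camera("top")
pickle.dump((s,t),open('st3.pkl','wb'))
cv2.imwrite('pics/c3.png',np.hstack([cv2.resize(s["frame"][150:300,360:520],(480,450)),cv2.resize(t["frame"][120:270,130:230],(300,450))])[:,:,::-1])
E
```

```text
13.2 [0.562 0.339 0.199] [ 0.005 -0.367 -1.765] [0.009 0.034 0.003]
13.58 [0.562 0.339 0.206] [-0.532  0.242 -2.629] [ 0.022 -0.027 -0.04 ]
13.9 [0.562 0.339 0.211] [-0.328 -0.245 -3.078] [-0.029  0.024 -0.019]
14.22 [0.562 0.339 0.216] [-0.552  0.18  -2.33 ] [ 0.008  0.026 -0.018]
14.57 [0.562 0.339 0.223] [ 0.487  0.347 -3.142] [ 0.027 -0.012 -0.007]
14.92 [0.562 0.339 0.228] [-0.44   0.672 -3.313] [-0.066 -0.049  0.002]
15.33 [0.562 0.339 0.236] [-0.167  0.048 -3.796] [0.005 0.014 0.072]
16.38 [0.562 0.338 0.289] [-1.228 -0.37  -3.036] [-0.026 -0.016  0.044]
```

View pics/c3.png

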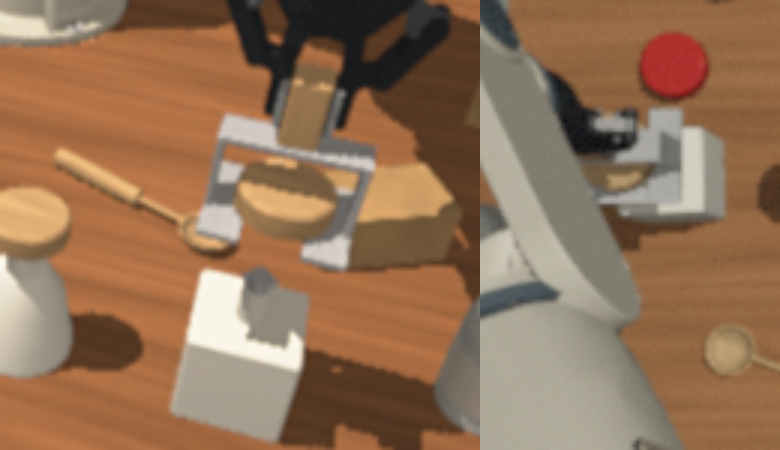

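The cap is off the neck and lies flat and centred on the fork (scene crop, about 287,195); the bare neck shows at (260,285). I'll carry it back slowly.

```bash
python3 - <<'E'
from h import *
from workcell import bot,hand,kinematics,get_obs,vision
import cv2
np.set_printoptions(precision=3,suppress=True)
bot.servo_line([.542,-.305,.29],ori(-11.2),velocity=.1)
bot.servo_line([.542,-.305,.122],velocity=.06);bot.dwell(.2)
f0=np.mean([get_obs()["wrist_force"][2] for _ in range(5)])
z=.122
for z in np.arange(.119,.102,-.0015):
    bot.servo_line([.542,-.305,z],velocity=.02);bot.dwell(.1)
    o=get_obs();f=o["wrist_force"][2];print(round(z,4),round(f,2))
    if f-f0>4: break
print(f0,get_obs()["time_s"])
s=vision.read_camera("scene")
cv2.imwrite('pics/c4.png',cv2.resize(s["frame"][130:250,140:300],None,fx=4,fy=4)[:,:,::-1])
E
```

```text
0.119 -2.77
0.1175 -3.13
0.116 -2.74
0.1145 -2.75
0.113 -2.1
0.1115 5.16
-3.1062588513589158 28.675
```

View pics/c4.png

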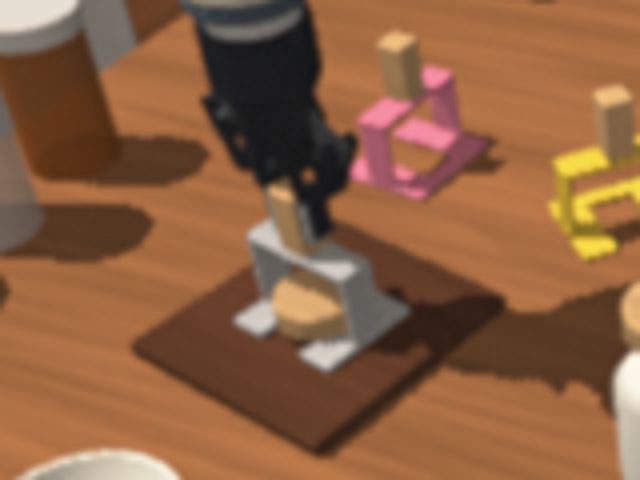

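The puller stands level in the middle of the board, with the cap on its fork at (308,305). I'll release and check.

```bash
python3 - <<'E'
from h import *
from workcell import bot,hand,get_obs,vision
import cv2
hand.move_gripper(.07);bot.dwell(.2)
bot.servo_line([.542,-.305,.26],velocity=.1);bot.dwell(.5)
s=vision.read_camera("scene");w=vision.read_camera("wrist")
cv2.imwrite('pics/c5.png',np.hstack([cv2.resize(s["frame"][140:240,150:270],(400,333)),cv2.resize(w["frame"][40:270,200:440],(348,333))])[:,:,::-1])
print(get_obs()["time_s"],get_obs()["wrist_force"])
E
```

```text
31.6583 [-0.7709909   0.17873055  0.4332923 ]
```

View pics/c5.png

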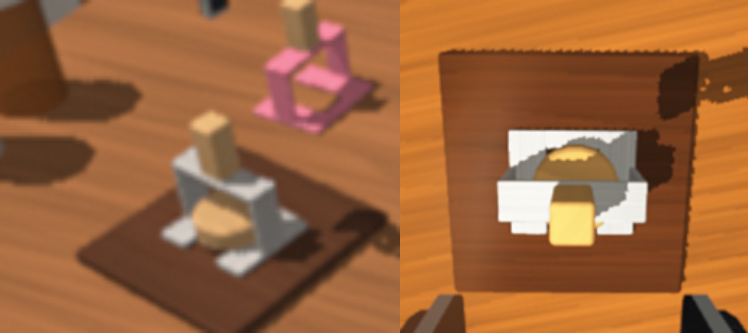

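The puller stands upright and free on the board, with the cap flat and centred on its fork (scene crop, about 225,220).

```bash
python3 -c "
from workcell import hand_in
print(hand_in())"
```

```text
the job is handed in; nothing more can be done
None
```

The job is handed in: the square bottle is uncapped, and the puller stands upright on the board with the cap lying flat on its fork and the gripper clear (the hand-in call returned no verdict).

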